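# Dial the strongbox code and draw its bolt

## Robot

A 6-joint arm with a two-finger parallel gripper is mounted at the origin on a cart in front of the work surface, level with it; the furniture and walls round the work are solid. World frame = base frame: x ahead of the robot, y to its left, z up, the work surface at z = 0. Lengths are in mm, angles in rad, forces in N, time in s.
With the tool pointing down it reaches from about 400 to 925 mm from the base axis. Payload 12.5 kg.
Tool frame: the origin (TCP) lies midway between the tips of the shut fingers; the grasp point (between the pads) lies 19 mm behind it; z points along the fingers, y is the direction in which the jaws open and shut (so a half turn about z gives the same grasp; the last joint's range is limited). The gripper opens to 95 mm and grips with 3 to 60 N. Pads are 20 mm wide; open, the fingers measure 119 mm over their backs; the gripper's body (75 mm by 180 mm) begins 59 mm behind the grasp point.
Start: joints at [1.116, 0.491, 1.559, -0, 1.092, -0.106], TCP at [213.591, 587.389, 214.661] pointing down, gripper open.
Joint ranges: [-3.1, 3.1], [-0.84, 2.19], [0.05, 2.79], [-1.13, 4.28], [0.06, 2.93], [-2.69, 2.69]. Speed limits (rad/s): [2.22, 2.22, 2.79, 3.14, 3.14, 3.14].

## Interface

Orientations are given as [roll, pitch, yaw] about the fixed x, y, z axes, in that order (R = Rz(yaw) Ry(pitch) Rx(roll)).
In Python, from cell import * gives the robot as it stands. The module is installed in compiled form; this text tells all that it offers.
- The arm moves only by the tool carry_out, never from a script. Its argument "moves" is a list of rows, each an object of numbers: "dx", "dy", "dz": the shift along the tool's x, y, z in m; "twist": the turn about the tool's z in degrees. A call has 1 to 5 rows; each row is the pose to reach, as a shift and turn from the pose commanded when the call began, along the tool's axes at that moment; what a row does not reach only later rows make up. A row lasts 1/10 s, in which the tool goes at most 50 mm and 8.59 degrees, less where a joint would pass 70% of its speed; a pose out of reach is approached as far as the arm can. A call with a gripper value outside its range is refused whole. "grip" is the finger opening in m, from 0 to 0.0951, set as the call begins (left out, the last holds). The fingers move at their own pace and stop on an object; the grip force is fixed at half the most. Time passes only in rows, so rows that repeat a pose let the fingers close. It gives the time, the measured TCP pose, the force and the opening at its end, in the units of the state.
- state(): the state, without advancing time (a new reading comes with each control period).
- read_camera(name): name is "scene" or "top"; returns (picture, depth): 384x512x3 uint8, red, green, blue; 384x512 float32, mm along the optical axis (not along the pixel's ray), 0 where there is no reading.
- camera_info(name): a dict with "mtx" (3x3 intrinsics, pixels), "R" (3x3) and "t" (3): a world point X has camera coordinates R X + t. Camera axes: x right, y down, z forward; pixel columns grow to the right and rows downward; lengths in mm; the calibration is good to about 2 mm. A picture is of the moment at which its call begins. camera_info takes no time and is no camera call.
- job_done(): hands the job in, once; it reports no verdict.
The state is a dict: "t": time; "joints": joint angles; "qvel": joint speeds; "tau": joint torques, N m; "eef_pos": TCP position; "tcp_rot": TCP orientation; "ft_force": force on the tool from outside, world axes, zero at the start; "moment": the same for the moment, N m; "opening": opening from 0.0 (shut) to 1.0 (fully open).
Only numpy, scipy, OpenCV 4.12 (cv2) and the standard library are available. Lean on these libraries where they do the work, as an engineer would, in place of code of your own. Each camera call takes 0.05 s, during which the arm holds its last target. There are 200 camera calls.

## Task

Unlock the sample strongbox: roll its three thumbwheels one after the other, from left to right, so that their tops show 3, 1 and 5 spots squarely between the red marks, pressing gently (no more than 15 N), not touching a later wheel before its left neighbour is right and not shifting a finished one. Then draw the black bolt knob fully towards you, let go, and leave the code showing and the things around the box where they are.

Things in the scene. Friction and masses are not known exactly. Their poses are not given: they have to be found in the camera images.
- strongbox: Grey fixed box 150 (x) x 230 (y) x 73 mm, turned up to 0.25 rad; origin: centre of its underside on the bench, x away from the robot, y left. Front half: aluminium lock panel, top at z = 70 mm; rear half: blue lid, 73 mm. White thumbwheels stand out of the panel at x = -38, y = +62 (left), +22 (middle), -18 mm (right as the robot sees it); black bolt knob at x = -38, y = -75 mm.
- wheel_left (a joint): Left thumbwheel: hard white disc, radius 24, width 16 mm; axle along the box's y at z = 60 mm (worn bearing: truly 57 to 63), so 14 mm of rim stand out. Rolls endlessly both ways without clicks, stiff: below about 5 to 8 N of pressure a finger slips; stays as left. Rad, positive as the top rolls away from the robot; spots as on a die, number n on top at (n-1) x 1.0472 (+ any turns of 6.283). Code 3: 2.094.
- left_top (a point): Fixed point of the box at the very top of the left thumbwheel's rim, nominally (the true rim may be 3 mm higher or lower, and gives 0.1 mm per N), 84 mm above the bench, between the red reading marks: the number here is the one that counts.
- wheel_middle (a joint): Middle thumbwheel: hard white disc, radius 24, width 16 mm; axle along the box's y at z = 60 mm (worn bearing: truly 57 to 63), so 14 mm of rim stand out. Rolls endlessly both ways without clicks, stiff: below about 5 to 8 N of pressure a finger slips; stays as left. Rad, positive as the top rolls away from the robot; spots as on a die, number n on top at (n-1) x 1.0472 (+ any turns of 6.283). Code 1: 0.0.
- middle_top (a point): Fixed point of the box at the very top of the middle thumbwheel's rim, nominally (the true rim may be 3 mm higher or lower, and gives 0.1 mm per N), 84 mm above the bench, between the red reading marks: the number here is the one that counts.
- wheel_right (a joint): Right thumbwheel: hard white disc, radius 24, width 16 mm; axle along the box's y at z = 60 mm (worn bearing: truly 57 to 63), so 14 mm of rim stand out. Rolls endlessly both ways without clicks, stiff: below about 5 to 8 N of pressure a finger slips; stays as left. Rad, positive as the top rolls away from the robot; spots as on a die, number n on top at (n-1) x 1.0472 (+ any turns of 6.283). Code 5: 4.189.
- right_top (a point): Fixed point of the box at the very top of the right thumbwheel's rim, nominally (the true rim may be 3 mm higher or lower, and gives 0.1 mm per N), 84 mm above the bench, between the red reading marks: the number here is the one that counts.
- bolt (a joint): The sliding bolt, m: 0 = locked (rod through the staple on the lid), 0.016 = fully drawn towards the robot (along the box's -x), at its stop. About 2.5 N of friction; it stays where it is left. Inside, three teeth let it pass only if every wheel shows its code number (to roughly 10 to 25 degrees); otherwise it jams after 2 to 6 mm.
- bolt_knob (a point): Centre of the top of the bolt's upright black knob, 18 mm across, 24 mm tall, top 104 mm and underside 80 mm above the bench; moves with the bolt. Under it a 9 mm steel rod (upper side 80.5 mm high) runs from its axis away from the robot to the steel staple on the lid (front face 52 mm beyond the knob's axis when locked, 90 mm high). Free all round otherwise.
- jar_1: Loose white sample jar with a blue lid, 58 mm across, 83 mm tall, a bystander; origin at the centre of its underside.
- vial_1: Loose glass sample vial with black cap, 27 mm across, 56 mm tall, a bystander; origin at the centre of its underside.
- vial_2: Loose glass sample vial with black cap, 27 mm across, 56 mm tall, a bystander; origin at the centre of its underside.
- weight_100: Loose brass weight, 25 mm across, 30 mm tall, a bystander; origin at the centre of its underside.
- ring_mould_12: Loose steel ring, 58 mm across, 12 mm tall, a bystander; origin at the centre of its underside.
- tc_plug_1: Loose green thermocouple plug, 16x36x10 mm, a bystander; origin at the centre of its underside.

How it is judged (in metres and radians):
On the way, in this order (a step that is already met when the one before it is completed fails the run):
1. the left wheel shows 3 and is let go ((value of joint wheel_left between -4.359 and -4.019 rad or value of joint wheel_left between 1.924 and 2.264 rad or value of joint wheel_left between 8.207 and 8.547 rad) and contact force between the fingers and wheel_left below 0.1 N), for 0.2 s.
2. the middle wheel shows 1 and is let go; the left still shows 3 ((value of joint wheel_middle between -6.453 and -6.113 rad or value of joint wheel_middle between -0.17 and 0.17 rad or value of joint wheel_middle between 6.113 and 6.453 rad) and contact force between the fingers and wheel_middle below 0.1 N and (value of joint wheel_left between -4.359 and -4.019 rad or value of joint wheel_left between 1.924 and 2.264 rad or value of joint wheel_left between 8.207 and 8.547 rad)), for 0.2 s.
3. the right wheel shows 5 and is let go; all three show the code ((value of joint wheel_right between -2.264 and -1.924 rad or value of joint wheel_right between 4.019 and 4.359 rad or value of joint wheel_right between 10.302 and 10.642 rad) and contact force between the fingers and wheel_right below 0.1 N and (value of joint wheel_middle between -6.453 and -6.113 rad or value of joint wheel_middle between -0.17 and 0.17 rad or value of joint wheel_middle between 6.113 and 6.453 rad) and (value of joint wheel_left between -4.359 and -4.019 rad or value of joint wheel_left between 1.924 and 2.264 rad or value of joint wheel_left between 8.207 and 8.547 rad)), for 0.2 s.
At the end, for the whole second after the job is handed in: The wheels show 3, 1 and 5 from left to right, each within 0.17 rad (about 10 degrees) of its number (any whole turns), and the bolt is drawn at least 13.5 of its 16 mm, all let go ((value of joint wheel_left between -4.359 and -4.019 rad or value of joint wheel_left between 1.924 and 2.264 rad or value of joint wheel_left between 8.207 and 8.547 rad) and (value of joint wheel_middle between -6.453 and -6.113 rad or value of joint wheel_middle between -0.17 and 0.17 rad or value of joint wheel_middle between 6.113 and 6.453 rad) and (value of joint wheel_right between -2.264 and -1.924 rad or value of joint wheel_right between 4.019 and 4.359 rad or value of joint wheel_right between 10.302 and 10.642 rad) and value of joint bolt above 0.0135 m); the robot touches nothing.
It fails at once if the middle wheel is pressed on while the left one does not show its number (contact force between the fingers and wheel_middle above 1 N and not (value of joint wheel_left between -4.359 and -4.019 rad or value of joint wheel_left between 1.924 and 2.264 rad or value of joint wheel_left between 8.207 and 8.547 rad)).
It fails at once if the right wheel is pressed on while the left one does not show its number (contact force between the fingers and wheel_right above 1 N and not (value of joint wheel_left between -4.359 and -4.019 rad or value of joint wheel_left between 1.924 and 2.264 rad or value of joint wheel_left between 8.207 and 8.547 rad)).
It fails at once if the right wheel is pressed on while the middle one does not show its number (contact force between the fingers and wheel_right above 1 N and not (value of joint wheel_middle between -6.453 and -6.113 rad or value of joint wheel_middle between -0.17 and 0.17 rad or value of joint wheel_middle between 6.113 and 6.453 rad)).
It fails at once if a thumbwheel is pressed with more than 18 N (contact force between the fingers and wheel_left above 18 N or contact force between the fingers and wheel_middle above 18 N or contact force between the fingers and wheel_right above 18 N).
It fails at once if a bystander is moved by more than 20 mm (distance of any of jar_1, vial_1, vial_2, weight_100, ring_mould_12, tc_plug_1 from where it was at the start of the episode above 0.02 m).
It also fails if it takes over 72 s, if anything falls off the work surface, if the arm or the gripper's body presses on something with over 40 N, if the wrist force passes 120 N, or if a joint passes its speed limit or range.

## Working session

There is one attempt and no reset: what is moved stays moved. The work goes in short steps, Python scripts to look and compute and a tool call to move; the robot and the scene stay as the last step left them, time stands still between calls to the robot, and variables do not carry over. Pictures are saved under pics/ and viewed, about 8 in all and at most 12, crops included, and the job is handed in when it is done.

Besides the shell and the picture viewer there is one more tool, called after "Request:" as name(argument=value, ...) on one line, values as JSON. carry_out: Moves the arm, as the interface text tells. Its arguments: {"type":"object","properties":{"moves":{"type":"array","items":{"type":"object","properties":{"dx":{"type":"number"},"dy":{"type":"number"},"dz":{"type":"number"},"twist":{"type":"number"}}}},"grip":{"type":"number"}},"required":["moves"]}

```bash
mkdir -p pics
python3 - <<'E'
from cell import *
import numpy as np, cv2
s=state(); print({k:np.round(v,3) for k,v in s.items()})
for n in("scene","top"):
    p,d=read_camera(n); i=camera_info(n)
    np.savez(f"{n}0.npz",p=p,d=d); cv2.imwrite(f"pics/{n}0.png",p[:,:,::-1])
    print(n,np.round(i["mtx"],1).tolist(),np.round(i["R"],3).tolist(),np.round(i["t"],1), "cam at",np.round(-i["R"].T@i["t"],0))
E
```

```text
{'t': np.float64(0.0), 'joints': array([ 1.116,  0.492,  1.559, -0.   ,  1.092, -0.106]), 'qvel': array([-0.   , -0.001,  0.002, -0.001,  0.   , -0.002]), 'tau': array([ 1.0000e-03, -6.1264e+01, -2.5819e+01,  6.9000e-02,  4.8000e-02,
       -0.0000e+00]), 'eef_pos': array([213.478, 587.128, 214.057]), 'tcp_rot': array([-3.14 , -0.   ,  2.793]), 'ft_force': array([-0.393,  0.154, -0.686]), 'moment': array([-0.041, -0.006,  0.013]), 'opening': np.float64(1.002)}
scene [[365.8, 0.0, 255.2], [0.0, 365.8, 190.7], [0.0, 0.0, 1.0]] [[0.761, -0.648, -0.007], [-0.397, -0.457, -0.796], [0.513, 0.609, -0.605]] [-327.9  395.7  805.6] cam at [  -7. -522.  800.]
top [[417.2, 0.0, 251.0], [0.0, 417.2, 190.8], [0.0, 0.0, 1.0]] [[-0.006, -1.0, 0.003], [-0.998, 0.006, -0.054], [0.054, -0.003, -0.999]] [ 169.9  582.2 1213.4] cam at [ 516.  170. 1243.]
```

View pics/scene0.png

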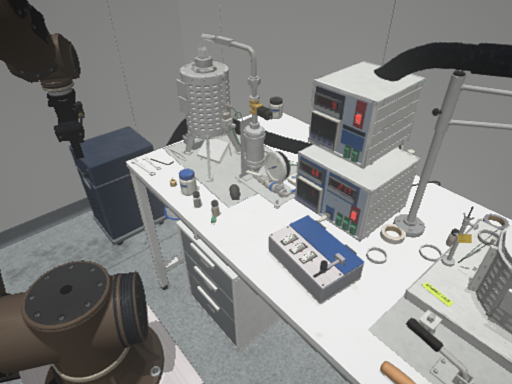

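View pics/top0.png

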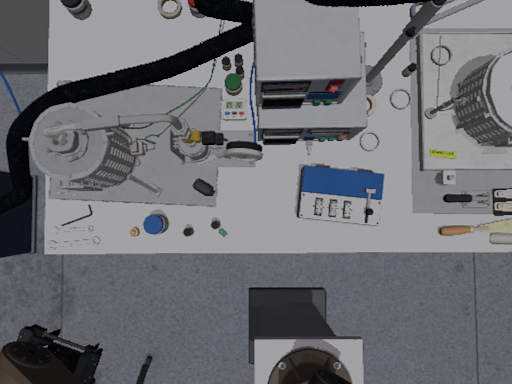

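Both views show the strongbox, at about (341,195) in the top view. The wheels are near (319,207), (333,208) and (347,209), with the knob near (369,211).

```bash
cat > h.py <<'E'
import numpy as np, cv2
from cell import *
def cast(n,uv,z):
    i=camera_info(n); uv=np.atleast_2d(np.array(uv,float)); M=np.linalg.inv(i["mtx"]); R=i["R"]; c=-R.T@i["t"]
    d=(R.T@M@np.c_[uv,np.ones(len(uv))].T).T
    return c+d*((z-c[2])/d[:,2])[:,None]
def proj(n,X):
    i=camera_info(n); c=(i["R"]@np.atleast_2d(X).T).T+i["t"]; q=(i["mtx"]@c.T).T; return q[:,:2]/q[:,2:]
def lid(n,p,box):
    x0,y0,x1,y1=box; hsv=cv2.cvtColor(p,cv2.COLOR_RGB2HSV)
    m=cv2.inRange(hsv,(100,120,50),(125,255,255)); k=np.zeros_like(m); k[y0:y1,x0:x1]=m[y0:y1,x0:x1]
    cs,_=cv2.findContours(k,cv2.RETR_EXTERNAL,cv2.CHAIN_APPROX_NONE)
    return max(cs,key=cv2.contourArea)[:,0,:]
E
python3 - <<'E'
from h import *
for n,b in(("top",(285,150,400,230)),("scene",(260,205,370,300))):
    f=np.load(n+"0.npz"); p=f["p"]; c=lid(n,p,b)
    P=cast(n,c,73)[:,:2].astype(np.float32); r=cv2.minAreaRect(P); print(n,r,cv2.boxPoints(r).round(1).tolist())
    d=f["d"]; print("median depth pt z:",)
    u,v=c.mean(0).astype(int); i=camera_info(n); z=d[v,u]; X=i["R"].T@(z*np.linalg.inv(i["mtx"])@[u,v,1]-i["t"]); print(X.round(1))
f=np.load("top0.npz")["p"][155:235,290:395]; a=cv2.resize(f,None,fx=6,fy=6,interpolation=2)
g=np.load("scene0.npz")["p"][205:300,262:370]; b=cv2.resize(g,(630,554),interpolation=2)
cv2.imwrite("pics/c0.png",b[:,:,::-1])
cv2.imwrite("pics/c1.png",a[:,:,::-1])
E
```

```text
top ((603.0994873046875, -89.82958221435547), (226.08636474609375, 72.53863525390625), 83.58332824707031) [[554.4000244140625, -198.10000610351562], [626.5, -206.1999969482422], [651.7999877929688, 18.5], [579.7000122070312, 26.600000381469727]]
median depth pt z:
[600.3 -97.7  74. ]
scene ((603.5960083007812, -94.61516571044922), (221.0691375732422, 71.44498443603516), 83.59596252441406) [[555.7999877929688, -200.5], [626.7999877929688, -208.39999389648438], [651.4000244140625, 11.199999809265137], [580.4000244140625, 19.200000762939453]]
median depth pt z:
[ 599.1 -113.8   74.5]
```

View pics/c1.png

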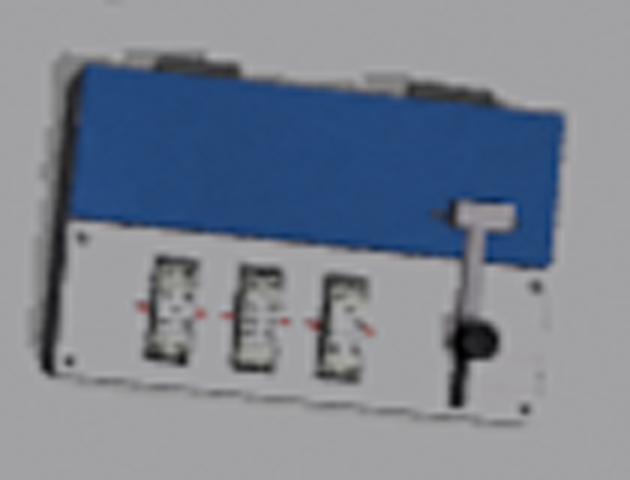

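View pics/c0.png

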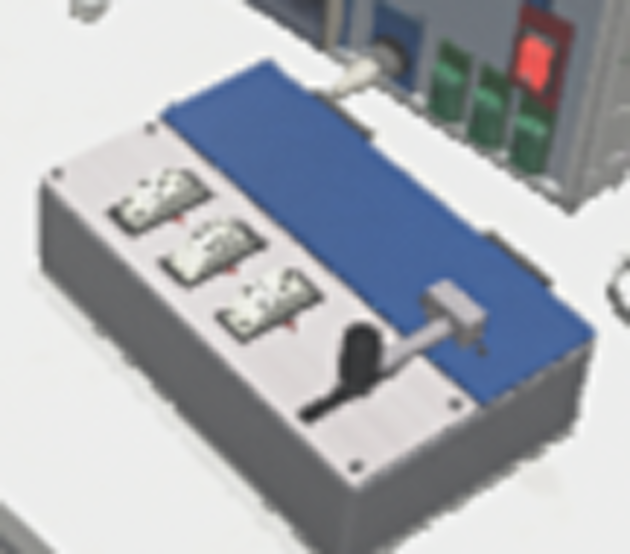

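The crops show the spots, the red marks and the knob clearly, but at only 3 mm per pixel. Next I'll refine the pose and unwrap the wheel rims.

```bash
cat >> h.py <<'E'
def avg(n,k=6): return np.mean([read_camera(n)[0].astype(float) for _ in range(k)],0).clip(0,255).astype(np.uint8)
E
python3 - <<'E'
from h import *
O=np.array([566,-88.5]); yaw=-0.112; B=np.array([[np.cos(yaw),-np.sin(yaw)],[np.sin(yaw),np.cos(yaw)]])
for n,b in(("top",(285,150,400,235)),("scene",(260,205,370,300))):
    p=avg(n); np.save(n+"_a.npy",p); x0,y0,x1,y1=b
    q=p.astype(int); red=(q[:,:,0]-np.maximum(q[:,:,1],q[:,:,2])).clip(0); m=np.zeros(red.shape,np.uint8); m[y0:y1,x0:x1]=(red[y0:y1,x0:x1]>25)
    N,l,st,c=cv2.connectedComponentsWithStats(m)
    for k in range(1,N):
        if st[k,4]<2: continue
        ys,xs=np.where(l==k); w=red[ys,xs]; uv=[np.average(xs,weights=w),np.average(ys,weights=w)]
        X=cast(n,uv,70)[0]; print(n,st[k,4],np.round(uv,1),X.round(1),"box",(B.T@(X[:2]-O)).round(1))
    # knob top / dark
    g=p.max(2); m=np.zeros_like(g); m[y0:y1,x0:x1]=(g[y0:y1,x0:x1]<50)
    N,l,st,c=cv2.connectedComponentsWithStats(m)
    for k in range(1,N):
        if st[k,4]>=6:
            X=cast(n,c[k],92)[0]; print(n,"dark",st[k],c[k].round(1),"box@92",(B.T@(X[:2]-O)).round(1))
    # panel outline (non-blue box top) corners: grey level print
E
```

```text
top 2 [313.5 206. ] [536.3  -8.9  70. ] box [-38.4  75.8]
top 2 [327.5 207. ] [533.2 -48.2  70. ] box [-37.1  36.4]
top dark [297 168   6  49  66] [299.4 193.2] box@92 [ -8.1 121.3]
top dark [365 208   8  15  52] [367.7 213.2] box@92 [-43.  -71.5]
scene 95 [353.5 214.6] [759.9 -73.5  70. ] box [191.   36.6]
scene 2 [292.4 242. ] [537.7 -34.7  70. ] box [-34.1  50.3]
scene 2 [301.4 251. ] [532.1 -74.8  70. ] box [-35.3   9.8]
scene 2 [311.4 260. ] [ 528.6 -114.4   70. ] box [-34.3 -29.9]
```

```bash
cat >> h.py <<'E'
O=np.array([567.3,-87.7]); yaw=-0.112; B=np.array([[np.cos(yaw),-np.sin(yaw)],[np.sin(yaw),np.cos(yaw)]])
OFF={"top":np.array([-1.0,0.5]),"scene":np.array([2.0,0.0])}
def b2w(x,y,z,n=None):
    o=O+(OFF[n] if n else 0); x,y,z=np.broadcast_arrays(x,y,z)
    w=o+np.stack([x,y],-1)@B.T; return np.concatenate([w,z[...,None]],-1)
YW=[62,22,-18]
def strip(n,p,k,za=60,s=4):
    "rows: theta +65 (far) down to -65 (near); cols: left to right"
    th=np.radians(np.linspace(65,-65,int(54*s))); y=YW[k]+np.linspace(9,-9,18*s)
    T,Y=np.meshgrid(th,y,indexing="ij"); X=b2w(-38+24*np.sin(T),Y,za+24*np.cos(T),n)
    q=proj(n,X.reshape(-1,3)).reshape(T.shape+(2,)).astype(np.float32)
    return cv2.remap(p,q[...,0],q[...,1],cv2.INTER_CUBIC)
def panel(pt,ps,za=(60,60,60),s=5):
    out=[]
    for k in range(3):
        for n,p in(("top",pt),("scene",ps)):
            a=strip(n,p,k,za[k],s); h=a.shape[0]
            for d in(-30,0,30): cv2.line(a,(0,int(h*(65-d)/130)),(6,int(h*(65-d)/130)),(255,0,0),1)
            out+=[a,np.full((h,20,3),128,np.uint8)]
    return np.hstack(out)
E
python3 - <<'E'
from h import *
a=panel(np.load("top_a.npy"),np.load("scene_a.npy")); print(a.shape); cv2.imwrite("pics/s0.png",cv2.resize(a,None,fx=1.2,fy=1.9)[:,:,::-1])
E
```

```text
(270, 660, 3)
```

View pics/s0.png

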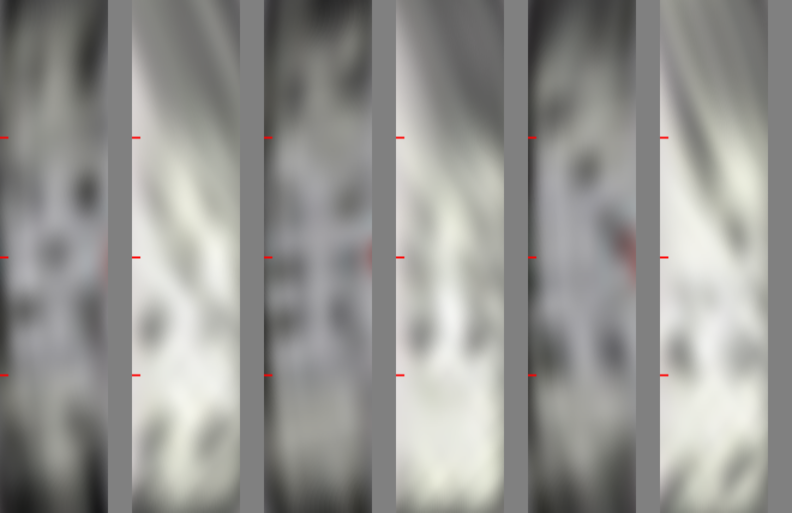

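The strips show the start values:
- **Left:** 5 on top (about 4.19), so it needs -2.09 rad.
- **Middle:** 6 on top (about 5.24), so it needs +1.05 rad.
- **Right:** 3 at about +23° (about 2.50), so it needs +1.69 rad.

Next I'll check rim heights from depth and work out the move.

```bash
cat >> h.py <<'E'
def to(x,y,z):
    "tool-frame shift (mm) from the measured TCP to a box point"
    s=state(); yw=s["tcp_rot"][2]; d=b2w(x,y,z)-s["eef_pos"]; c,n=np.cos(yw),np.sin(yw)
    return np.round([c*d[0]+n*d[1], n*d[0]-c*d[1], -d[2]],1), "twist",round(float(np.degrees(yw-(yaw+np.pi))),2)
E
python3 - <<'E'
from h import *
print(to(-38,62,130), b2w(-38,62,130))
D=np.median([read_camera("top")[1] for _ in range(6)],0); i=camera_info("top"); c=-i["R"].T@i["t"]
def h(x,y,z):
    u,v=np.round(proj("top",b2w(x,y,z,"top"))[0]).astype(int); r=[]
    for a in(-1,0,1):
        r.append([(i["R"].T@(D[v+a,u+b]*np.linalg.inv(i["mtx"])@[u+b,v+a,1]-i["t"]))[2] for b in(-1,0,1)])
    return np.round(r,1).tolist()
for k in YW: print(h(-38,k,84))
print("panel",h(-10,22,70),h(-38,95,70),"lid",h(37,0,73),"knob",h(-38,-75,104))
E
```

```text
(array([-511.6, -462.2,   84.7]), 'twist', -13.57) [536.46757848 -21.84134998 130.        ]
[[83.4, 86.8, 81.4], [85.1, 85.0, 86.7], [86.1, 85.3, 84.1]]
[[84.0, 84.3, 86.0], [84.7, 84.1, 85.4], [85.6, 82.7, 83.2]]
[[85.2, 84.7, 85.9], [86.1, 87.2, 84.8], [84.8, 85.0, 85.2]]
panel [[70.5, 70.1, 70.3], [69.9, 71.2, 71.4], [71.4, 72.5, 72.5]] [[68.9, 72.5, 71.1], [70.1, 71.3, 71.2], [70.1, 69.8, 70.2]] lid [[74.2, 71.5, 72.2], [72.5, 73.0, 73.6], [73.9, 74.0, 74.2]] knob [[103.0, 103.4, 104.6], [104.6, 105.7, 105.3], [105.6, 105.0, 105.4]]
```

Request:
carry_out(grip=0, moves=[{"dx": -0.511, "dy": -0.462, "dz": 0, "twist": -13.6}, {"dx": -0.511, "dy": -0.462, "dz": 0, "twist": -13.6}, {"dx": -0.511, "dy": -0.462, "dz": 0, "twist": -13.6}, {"dx": -0.511, "dy": -0.462, "dz": 0, "twist": -13.6}, {"dx": -0.511, "dy": -0.462, "dz": 0, "twist": -13.6}])

```text
t: 1.5
eef_pos: [331.1, 364.7, 214.8]
tcp_rot: [3.141, 0.0, 3.031]
ft_force: [0.9, -0.5, -0.7]
opening: 0.635
```

```bash
python3 -c "
from h import *
print(to(-38,62,130),state()['eef_pos'],state()['tcp_rot'])"
```

```text
(array([-246.9, -361.4,   84.8]), 'twist', 0.06) [331.07291425 364.72805441 214.81469995] [3.14115745e+00 4.08638231e-04 3.03063570e+00]
```

Request:
carry_out(moves=[{"dx": -0.255, "dy": -0.361, "dz": 0}, {"dx": -0.255, "dy": -0.361, "dz": 0}, {"dx": -0.255, "dy": -0.361, "dz": 0}, {"dx": -0.255, "dy": -0.361, "dz": 0}, {"dx": -0.255, "dy": -0.361, "dz": 0}])

```text
schema error: expected keys dx, dy, dz, twist
```

```bash
python3 -c "
from h import *
print(to(-30,62,90),state()['eef_pos'],state()['tcp_rot'])"
```

```text
(array([-254.9, -361.5,  124.8]), 'twist', 0.06) [331.07291425 364.72805441 214.81469995] [3.14115745e+00 4.08638231e-04 3.03063570e+00]
```

Request:
carry_out(moves=[{"dx": -0.255, "dy": -0.361, "dz": 0, "twist": 0}, {"dx": -0.255, "dy": -0.361, "dz": 0, "twist": 0}, {"dx": -0.255, "dy": -0.361, "dz": 0, "twist": 0}, {"dx": -0.255, "dy": -0.361, "dz": 0, "twist": 0}, {"dx": -0.255, "dy": -0.361, "dz": 0, "twist": 0}])

```text
t: 2.0
eef_pos: [451.9, 145.5, 214.9]
tcp_rot: [3.141, 0.001, 3.03]
ft_force: [1.9, 1.5, -0.4]
opening: 0.214
```

```bash
python3 -c "
from h import *
print(to(-30,62,90),state()['eef_pos'],state()['tcp_rot'])"
```

```text
(array([-110.7, -156.9,  124.9]), 'twist', 0.03) [451.89650522 145.53773013 214.93028086] [3.14126642e+00 7.01036849e-04 3.03014668e+00]
```

Request:
carry_out(moves=[{"dx": -0.107, "dy": -0.152, "dz": 0, "twist": 0}, {"dx": -0.107, "dy": -0.152, "dz": 0, "twist": 0}, {"dx": -0.107, "dy": -0.152, "dz": 0, "twist": 0}, {"dx": -0.107, "dy": -0.152, "dz": 0, "twist": 0}, {"dx": -0.107, "dy": -0.152, "dz": 0, "twist": 0}])

```text
t: 2.5
eef_pos: [542.4, -19.1, 214.3]
tcp_rot: [-3.141, 0.001, 3.026]
ft_force: [-0.8, 0.7, -0.7]
opening: 0.006
```

```bash
python3 -c "
from h import *
print(to(-30,62,90),state()['eef_pos'],state()['tcp_rot'])"
```

```text
(array([ -2.5,  -3.4, 124.3]), 'twist', -0.19) [542.35486076 -19.06253174 214.34710653] [-3.14122207e+00  8.57224282e-04  3.02632852e+00]
```

Request:
carry_out(moves=[{"dx": -0.002, "dy": -0.003, "dz": 0.045, "twist": 0}, {"dx": -0.002, "dy": -0.003, "dz": 0.09, "twist": 0}, {"dx": -0.002, "dy": -0.003, "dz": 0.121, "twist": 0}, {"dx": -0.002, "dy": -0.003, "dz": 0.121, "twist": 0}, {"dx": -0.002, "dy": -0.003, "dz": 0.121, "twist": 0}])

```text
t: 3.0
eef_pos: [542.4, -18.2, 94.3]
tcp_rot: [3.141, -0.0, 3.031]
ft_force: [-0.6, 0.3, 1.5]
opening: 0.002
```

```bash
python3 -c "
from h import *
print(to(-30,62,90),state()['eef_pos'],state()['tcp_rot'],state()['ft_force'])
for n in('top','scene'): cv2.imwrite('pics/'+n+'1.png',read_camera(n)[0][:,:,::-1])
a=cv2.imread('pics/top1.png')[160:240,290:395];b=cv2.imread('pics/scene1.png')[195:300,255:370]
cv2.imwrite('pics/m1.png',np.hstack([cv2.resize(a,(420,320)),cv2.resize(b,(350,320))]))
"
```

```text
(array([-2.5, -4.2,  4.3]), 'twist', 0.06) [542.44412658 -18.24285301  94.28000185] [ 3.14143229e+00 -2.84745008e-04  3.03062286e+00] [-0.62581061  0.34124576  1.48333066]
```

View pics/m1.png

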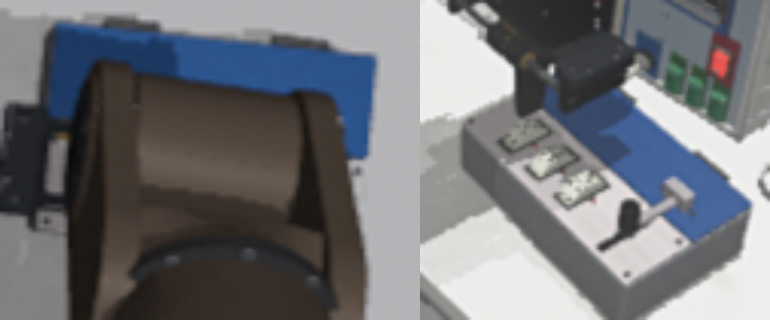

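The scene crop shows the shut fingers coming down just behind and left of the left wheel, with their lower edge near scene pixel (291,231). I'll compare that with the expected projection.

```bash
python3 -c "
from h import *
e=state()['eef_pos']
print('tip',proj('scene',e), 'corners',[proj('scene',e+np.r_[B@np.array([a,b]),0])[0].round(1).tolist() for a in(-10,10) for b in(-12,12)])
print('wheel top',proj('scene',b2w(-38,62,84,'scene')))
p=read_camera('scene')[0]; x0,y0=280,215
g=p.max(2)[y0:250,x0:310]; print(g[:, ::1])
" | head -60
```

```text
tip [[290.1141112  231.38728361]] corners [[290.0, 235.3], [284.6, 230.3], [295.7, 232.5], [290.3, 227.5]]
wheel top [[289.56469624 235.77508113]]
[[237 241 242 ...  66  67  63]
 [236 238 241 ...  65  64  64]
 [236 236 238 ...  66  65  78]
 ...
 [113 135 138 ...  92 133 153]
 [102 128 139 ... 123 131 141]
 [ 94 113 130 ... 130 128 128]]
```

Request:
carry_out(moves=[{"dx": -0.002, "dy": -0.004, "dz": 0.003, "twist": 0}, {"dx": -0.002, "dy": -0.004, "dz": 0.005, "twist": 0}, {"dx": -0.002, "dy": -0.004, "dz": 0.005, "twist": 0}])

```text
t: 3.45
eef_pos: [543.9, -23.0, 88.7]
tcp_rot: [3.141, 0.0, 3.03]
ft_force: [0.5, -0.7, 0.1]
opening: 0.001
```

```bash
python3 -c "
from h import *
print(to(-30,62,84),state()['ft_force'],state()['eef_pos'])"
```

```text
(array([-0.5,  0.4,  4.7]), 'twist', 0.01) [ 0.47390758 -0.70499767  0.10457081] [543.86147007 -23.03575108  88.73702534]
```

Request:
carry_out(moves=[{"dx": 0, "dy": 0, "dz": 0.001, "twist": 0}, {"dx": 0, "dy": 0, "dz": 0.002, "twist": 0}, {"dx": 0, "dy": 0, "dz": 0.002, "twist": 0}])

```text
t: 3.75
eef_pos: [543.8, -22.8, 86.5]
tcp_rot: [3.142, -0.0, 3.03]
ft_force: [0.6, -0.3, -0.6]
opening: 0.003
```

Request:
carry_out(moves=[{"dx": 0, "dy": 0, "dz": 0.001, "twist": 0}, {"dx": 0, "dy": 0, "dz": 0.001, "twist": 0}])

```text
t: 3.95
eef_pos: [543.8, -22.8, 85.5]
tcp_rot: [3.141, -0.0, 3.03]
ft_force: [0.3, 0.2, -0.0]
opening: 0.003
```

Request:
carry_out(moves=[{"dx": 0, "dy": 0, "dz": 0.0005, "twist": 0}, {"dx": 0, "dy": 0, "dz": 0.001, "twist": 0}])

```text
t: 4.15
eef_pos: [543.8, -22.9, 84.6]
tcp_rot: [3.141, 0.0, 3.03]
ft_force: [-0.5, 0.3, 2.3]
opening: 0.006
```

Request:
carry_out(moves=[{"dx": 0, "dy": 0, "dz": 0.0005, "twist": 0}, {"dx": 0, "dy": 0, "dz": 0.0005, "twist": 0}])

```text
t: 4.35
eef_pos: [543.9, -22.9, 84.3]
tcp_rot: [3.141, 0.0, 3.03]
ft_force: [-0.2, 0.3, 4.5]
opening: 0.004
```

Request:
carry_out(moves=[{"dx": 0, "dy": 0, "dz": 0.0012, "twist": 0}, {"dx": 0, "dy": 0, "dz": 0.0012, "twist": 0}])

```text
t: 4.55
eef_pos: [544.0, -22.9, 83.5]
tcp_rot: [3.142, 0.001, 3.03]
ft_force: [-1.9, 0.2, 11.0]
opening: 0.003
```

Request:
carry_out(moves=[{"dx": 0.003, "dy": 0, "dz": 0, "twist": 0}, {"dx": 0.006, "dy": 0, "dz": 0, "twist": 0}, {"dx": 0.008, "dy": 0, "dz": 0, "twist": 0}])

```text
t: 4.85
eef_pos: [537.5, -22.2, 83.9]
tcp_rot: [-3.142, 0.004, 3.03]
ft_force: [4.4, 0.1, 7.6]
opening: 0.003
```

Request:
carry_out(moves=[{"dx": 0.003, "dy": 0, "dz": 0.0005, "twist": 0}, {"dx": 0.006, "dy": 0, "dz": 0.0005, "twist": 0}, {"dx": 0.009, "dy": 0, "dz": 0.0005, "twist": 0}])

```text
t: 5.15
eef_pos: [528.9, -21.2, 83.6]
tcp_rot: [-3.142, 0.005, 3.03]
ft_force: [3.9, -0.2, 10.4]
opening: 0.002
```

```bash
python3 -c "
from h import *
print(to(-38,62,84),state()['ft_force'],state()['eef_pos'])"
```

```text
(array([-7.6,  0.2, -0.4]), 'twist', 0.03) [ 3.8726259  -0.16138914 10.41983074] [528.86581277 -21.23266599  83.59234389]
```

Request:
carry_out(moves=[{"dx": 0, "dy": 0, "dz": -0.006, "twist": 0}, {"dx": -0.0165, "dy": 0, "dz": -0.006, "twist": 0}, {"dx": -0.0165, "dy": 0, "dz": -0.006, "twist": 0}, {"dx": -0.0165, "dy": 0, "dz": -0.003, "twist": 0}, {"dx": -0.0165, "dy": 0, "dz": -0.003, "twist": 0}])

```text
t: 5.65
eef_pos: [542.5, -22.7, 84.8]
tcp_rot: [3.141, -0.001, 3.03]
ft_force: [0.1, 0.3, -1.1]
opening: 0.0
```

```bash
python3 -c "
from h import *
print(to(-38,62,84),state()['ft_force'],state()['eef_pos'])"
```

```text
(array([6.1, 0.2, 0.8]), 'twist', 0.03) [ 0.10711731  0.30668965 -1.05930758] [542.49489177 -22.69431679  84.84334498]
```

Request:
carry_out(moves=[{"dx": 0, "dy": 0, "dz": 0.0015, "twist": 0}, {"dx": 0, "dy": 0, "dz": 0.0025, "twist": 0}, {"dx": 0, "dy": 0, "dz": 0.0025, "twist": 0}])

```text
t: 5.95
eef_pos: [542.9, -22.7, 83.4]
tcp_rot: [3.142, -0.0, 3.03]
ft_force: [-3.8, 0.8, 11.8]
opening: 0.002
```

Request:
carry_out(moves=[{"dx": 0.004, "dy": 0, "dz": 0.0, "twist": 0}, {"dx": 0.008, "dy": 0, "dz": 0.0003, "twist": 0}, {"dx": 0.012, "dy": 0, "dz": 0.0005, "twist": 0}, {"dx": 0.016, "dy": 0, "dz": 0.0005, "twist": 0}])

```text
t: 6.35
eef_pos: [529.0, -21.3, 83.6]
tcp_rot: [-3.142, 0.005, 3.03]
ft_force: [4.7, -0.2, 10.2]
opening: 0.006
```

```bash
python3 -c "
from h import *
print(to(-38,62,84),state()['ft_force'],state()['eef_pos'])"
```

```text
(array([-7.5,  0.2, -0.4]), 'twist', 0.03) [ 4.74346206 -0.21192381 10.18513595] [529.02474128 -21.253514    83.58437936]
```

Request:
carry_out(moves=[{"dx": 0, "dy": 0, "dz": -0.02, "twist": 0}, {"dx": 0.03, "dy": 0, "dz": -0.05, "twist": 0}, {"dx": 0.08, "dy": 0, "dz": -0.05, "twist": 0}, {"dx": 0.115, "dy": 0, "dz": -0.05, "twist": 0}, {"dx": 0.115, "dy": 0, "dz": -0.05, "twist": 0}])

```text
t: 6.85
eef_pos: [408.7, -7.5, 132.5]
tcp_rot: [3.141, -0.003, 3.03]
ft_force: [-0.2, 0.4, -0.7]
opening: 0.004
```

```bash
cat > look.py <<'E'
import sys; from h import *
pt,ps=avg("top",5),avg("scene",5)
a=cv2.resize(panel(pt,ps),None,fx=1.2,fy=1.9)
b=cv2.resize(pt[175:235,295:390],(380,240),interpolation=2); b=np.hstack([b,cv2.resize(ps[195:290,255:370],(a.shape[1]-380,240),interpolation=2)])
cv2.imwrite(sys.argv[1],np.vstack([a,b])[:,:,::-1][:600*2])
print(a.shape,to(-38,62,84),state()['ft_force'],state()['t'])
E
sed -i 's/fy=1.9/fy=1.3/' look.py; python3 look.py pics/l1.png
```

```text
(351, 792, 3) (array([-123.8,    0.2,   48.2]), 'twist', 0.03) [-0.02783543  0.34943746 -0.36791339] 7.35
```

View pics/l1.png

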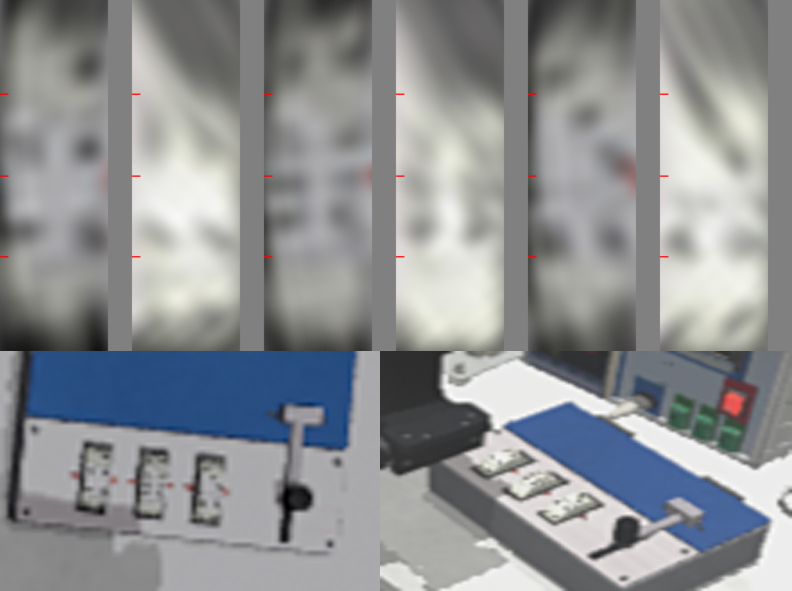

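The left wheel now shows 4, with its centre at about -5° (value about 3.05). It still needs about -0.96 rad, or roughly 23.5 mm of travel; the other two wheels haven't moved.

Request:
carry_out(moves=[{"dx": -0.05, "dy": 0, "dz": 0, "twist": 0}, {"dx": -0.1, "dy": 0, "dz": 0, "twist": 0}, {"dx": -0.131, "dy": 0, "dz": 0.03, "twist": 0}, {"dx": -0.131, "dy": 0, "dz": 0.044, "twist": 0}, {"dx": -0.131, "dy": 0, "dz": 0.044, "twist": 0}])

```text
t: 7.85
eef_pos: [542.9, -22.7, 86.2]
tcp_rot: [3.141, -0.004, 3.03]
ft_force: [0.0, 0.5, 0.7]
opening: 0.006
```

```bash
python3 -c "
from h import *
print(to(-38,62,84),state()['ft_force'],state()['eef_pos'])"
```

```text
(array([6.4, 0.2, 2.2]), 'twist', 0.03) [0.03272953 0.51972746 0.66721985] [542.85596014 -22.73515673  86.19698964]
```

Request:
carry_out(moves=[{"dx": 0, "dy": 0, "dz": 0, "twist": 0}, {"dx": 0, "dy": 0, "dz": 0.001, "twist": 0}, {"dx": 0, "dy": 0, "dz": 0.001, "twist": 0}])

```text
t: 8.15
eef_pos: [543.3, -22.8, 88.3]
tcp_rot: [3.142, 0.001, 3.03]
ft_force: [1.2, -0.8, -0.2]
opening: 0.0
```

Request:
carry_out(moves=[{"dx": 0, "dy": 0, "dz": 0.0025, "twist": 0}, {"dx": 0, "dy": 0, "dz": 0.004, "twist": 0}, {"dx": 0, "dy": 0, "dz": 0.005, "twist": 0}, {"dx": 0, "dy": 0, "dz": 0.0052, "twist": 0}, {"dx": 0, "dy": 0, "dz": 0.0052, "twist": 0}])

```text
t: 8.65
eef_pos: [543.6, -22.8, 83.3]
tcp_rot: [3.142, 0.001, 3.03]
ft_force: [-2.4, 0.5, 12.9]
opening: 0.004
```

Request:
carry_out(moves=[{"dx": 0.004, "dy": 0, "dz": 0.0003, "twist": 0}, {"dx": 0.008, "dy": 0, "dz": 0.0005, "twist": 0}, {"dx": 0.012, "dy": 0, "dz": 0.0007, "twist": 0}, {"dx": 0.014, "dy": 0, "dz": 0.0007, "twist": 0}, {"dx": 0.014, "dy": 0, "dz": 0.0007, "twist": 0}])

```text
t: 9.15
eef_pos: [531.3, -21.5, 83.2]
tcp_rot: [-3.141, 0.006, 3.03]
ft_force: [2.7, -0.5, 12.9]
opening: 0.007
```

Request:
carry_out(moves=[{"dx": 0, "dy": 0, "dz": -0.006, "twist": 0}, {"dx": -0.014, "dy": 0, "dz": -0.006, "twist": 0}, {"dx": -0.014, "dy": 0, "dz": -0.006, "twist": 0}, {"dx": -0.014, "dy": 0, "dz": -0.005, "twist": 0}, {"dx": -0.014, "dy": 0, "dz": -0.004, "twist": 0}])

```text
t: 9.65
eef_pos: [542.6, -22.7, 85.2]
tcp_rot: [3.141, -0.001, 3.03]
ft_force: [0.3, -1.3, -0.3]
opening: 0.002
```

Request:
carry_out(moves=[{"dx": 0, "dy": 0, "dz": 0.001, "twist": 0}, {"dx": 0, "dy": 0, "dz": 0.002, "twist": 0}, {"dx": 0, "dy": 0, "dz": 0.003, "twist": 0}, {"dx": 0, "dy": 0, "dz": 0.0034, "twist": 0}, {"dx": 0, "dy": 0, "dz": 0.0034, "twist": 0}])

```text
t: 10.15
eef_pos: [543.3, -22.8, 83.1]
tcp_rot: [3.142, 0.001, 3.03]
ft_force: [-3.7, 0.5, 14.3]
opening: 0.01
```

Request:
carry_out(moves=[{"dx": 0.004, "dy": 0, "dz": 0.0003, "twist": 0}, {"dx": 0.008, "dy": 0, "dz": 0.0004, "twist": 0}, {"dx": 0.011, "dy": 0, "dz": 0.0004, "twist": 0}, {"dx": 0.012, "dy": 0, "dz": 0.0004, "twist": 0}, {"dx": 0.012, "dy": 0, "dz": 0.0004, "twist": 0}])

```text
t: 10.65
eef_pos: [533.2, -21.7, 83.2]
tcp_rot: [-3.142, 0.005, 3.03]
ft_force: [2.1, 0.8, 13.3]
opening: 0.008
```

Request:
carry_out(moves=[{"dx": 0, "dy": 0, "dz": -0.02, "twist": 0}, {"dx": 0.03, "dy": 0, "dz": -0.05, "twist": 0}, {"dx": 0.08, "dy": 0, "dz": -0.05, "twist": 0}, {"dx": 0.119, "dy": 0, "dz": -0.05, "twist": 0}, {"dx": 0.119, "dy": 0, "dz": -0.05, "twist": 0}])

```text
t: 11.15
eef_pos: [408.4, -7.4, 131.8]
tcp_rot: [3.141, -0.003, 3.03]
ft_force: [1.0, 0.2, -0.2]
opening: -0.0
```

```bash
python3 look.py pics/l2.png
```

```text
(351, 792, 3) (array([-123.8,    0.2,   47.5]), 'twist', 0.03) [ 0.08283927 -0.55586955 -0.5999272 ] 11.65
```

View pics/l2.png

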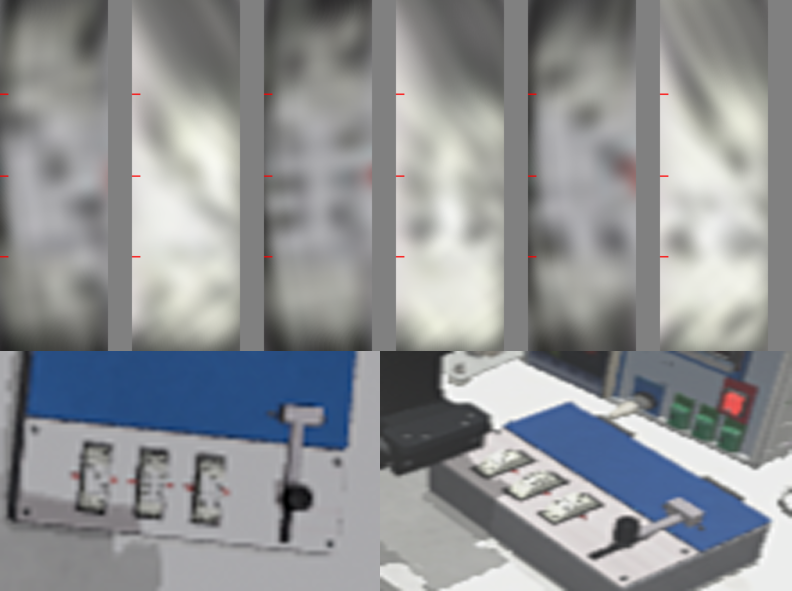

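The left wheel shows 3, with spots at strip pixels (20,122), (55,163) and (85,208), centred at about +4°. I'll measure the spots and marks numerically before leaving it.

```bash
cat > num.py <<'E'
from h import *
from scipy.ndimage import gaussian_filter, minimum_filter
p=avg("top",6); q=p.astype(float)
# red marks, box coords on z=70 plane
x=np.linspace(-50,-26,97)
for k in YW:
    for sg in(1,-1):
        y=k+sg*np.linspace(10,17,29); Xg,Yg=np.meshgrid(x,y,indexing="ij"); uv=proj("top",b2w(Xg,Yg,70.,"top").reshape(-1,3)).reshape(Xg.shape+(2,)).astype(np.float32)
        im=cv2.remap(p,uv[...,0],uv[...,1],cv2.INTER_CUBIC).astype(float); r=(im[...,0]-im[...,1:].max(2)-8).clip(0)
        if r.sum()>50: print("mark",k,sg,"x",round((r*Xg).sum()/r.sum(),1),"y",round((r*Yg).sum()/r.sum()-k,1),int(r.sum()))
for k in range(3):
    s=8; a=cv2.cvtColor(strip("top",p,k,60,s),cv2.COLOR_RGB2GRAY).astype(float); a=gaussian_filter(a,6); bg=gaussian_filter(a,30); d=a-bg
    m=(d==minimum_filter(d,25))&(d<-4); h,w=a.shape
    print("wheel",k,[(round(65-130*r/(h-1),1),round(9-18*c/(w-1),1),int(d[r,c])) for r,c in zip(*np.where(m)) if 4<c<w-5])
E
python3 num.py
```

```text
mark 62 1 x -38.0 y 12.8 11993
mark 62 -1 x -38.1 y -14.1 10766
mark 22 1 x -37.5 y 13.0 10236
mark 22 -1 x -37.4 y -13.6 7230
mark -18 1 x -37.7 y 12.5 12294
mark -18 -1 x -37.9 y -13.2 9124
wheel 0 [(np.float64(65.0), np.float64(6.9), -39), (np.float64(50.2), np.float64(-6.0), -31), (np.float64(31.2), np.float64(-7.6), -9), (np.float64(2.6), np.float64(-0.3), -30), (np.float64(-11.9), np.float64(-6.2), -32), (np.float64(-41.8), np.float64(-6.2), -19), (np.float64(-65.0), np.float64(-0.9), -29), (np.float64(-65.0), np.float64(-7.9), -28)]
wheel 1 [(np.float64(65.0), np.float64(-1.1), -39), (np.float64(58.1), np.float64(7.9), -16), (np.float64(44.5), np.float64(-6.6), -23), (np.float64(40.6), np.float64(4.2), -13), (np.float64(14.0), np.float64(-5.2), -24), (np.float64(-1.4), np.float64(-5.5), -15), (np.float64(-3.2), np.float64(4.0), -16), (np.float64(-15.2), np.float64(-4.1), -23), (np.float64(-65.0), np.float64(6.7), -37), (np.float64(-65.0), np.float64(-1.1), -36), (np.float64(-65.0), np.float64(-7.0), -41)]
wheel 2 [(np.float64(65.0), np.float64(-3.1), -19), (np.float64(65.0), np.float64(-7.2), -15), (np.float64(43.3), np.float64(-7.2), -6), (np.float64(36.3), np.float64(4.2), -13), (np.float64(21.9), np.float64(-0.8), -27), (np.float64(3.8), np.float64(-6.7), -33), (np.float64(-24.3), np.float64(-5.2), -34), (np.float64(-25.5), np.float64(5.6), -30), (np.float64(-65.0), np.float64(6.1), -33), (np.float64(-65.0), np.float64(2.5), -34), (np.float64(-65.0), np.float64(-6.4), -24)]
```

Left is at about +2.5° (value about 2.14), which is good. The middle needs about +1.07 rad, or 26 mm of travel away from the robot.

Request:
carry_out(moves=[{"dx": -0.04, "dy": -0.04, "dz": 0, "twist": 0}, {"dx": -0.09, "dy": -0.04, "dz": 0, "twist": 0}, {"dx": -0.117, "dy": -0.04, "dz": 0.02, "twist": 0}, {"dx": -0.117, "dy": -0.04, "dz": 0.043, "twist": 0}, {"dx": -0.117, "dy": -0.04, "dz": 0.043, "twist": 0}])

```text
t: 12.45
eef_pos: [523.9, -60.8, 86.2]
tcp_rot: [3.141, -0.005, 3.03]
ft_force: [-1.0, -0.7, 1.2]
opening: 0.004
```

Request:
carry_out(moves=[{"dx": 0, "dy": 0, "dz": 0, "twist": 0}, {"dx": 0, "dy": 0, "dz": 0.001, "twist": 0}, {"dx": 0, "dy": 0, "dz": 0.002, "twist": 0}, {"dx": 0, "dy": 0, "dz": 0.002, "twist": 0}])

```text
t: 12.85
eef_pos: [525.0, -61.0, 87.5]
tcp_rot: [-3.142, 0.001, 3.03]
ft_force: [-0.6, 0.2, 0.8]
opening: 0.003
```

```bash
python3 -c "
from h import *
print(to(-38,22,84),state()['ft_force'],state()['eef_pos'])"
```

```text
(array([-7. ,  0.2,  3.5]), 'twist', 0.04) [-0.62497221  0.17046508  0.81064831] [525.02171744 -60.98827188  87.45957548]
```

Request:
carry_out(moves=[{"dx": 0, "dy": 0, "dz": 0.001, "twist": 0}, {"dx": 0, "dy": 0, "dz": 0.001, "twist": 0}])

```text
t: 13.05
eef_pos: [524.9, -61.0, 85.9]
tcp_rot: [3.142, 0.0, 3.03]
ft_force: [-0.7, 1.3, -0.1]
opening: 0.006
```

Request:
carry_out(moves=[{"dx": 0, "dy": 0, "dz": 0.001, "twist": 0}, {"dx": 0, "dy": 0, "dz": 0.001, "twist": 0}])

```text
t: 13.25
eef_pos: [524.9, -61.0, 84.6]
tcp_rot: [3.141, -0.0, 3.03]
ft_force: [0.3, -0.4, -0.0]
opening: 0.002
```

Request:
carry_out(moves=[{"dx": 0, "dy": 0, "dz": 0.001, "twist": 0}, {"dx": 0, "dy": 0, "dz": 0.001, "twist": 0}])

```text
t: 13.45
eef_pos: [525.1, -61.0, 83.9]
tcp_rot: [3.142, 0.0, 3.03]
ft_force: [-0.1, 1.1, 5.4]
opening: 0.002
```

Request:
carry_out(moves=[{"dx": 0, "dy": 0, "dz": 0.001, "twist": 0}, {"dx": 0, "dy": 0, "dz": 0.001, "twist": 0}])

```text
t: 13.65
eef_pos: [525.2, -61.1, 83.3]
tcp_rot: [-3.142, 0.001, 3.03]
ft_force: [-2.4, 1.2, 9.5]
opening: 0.002
```

Request:
carry_out(moves=[{"dx": -0.002, "dy": 0, "dz": 0, "twist": 0}, {"dx": -0.004, "dy": 0, "dz": 0, "twist": 0}])

```text
t: 13.85
eef_pos: [528.8, -61.4, 83.3]
tcp_rot: [3.142, -0.0, 3.03]
ft_force: [-3.2, 0.7, 9.8]
opening: 0.002
```

Request:
carry_out(moves=[{"dx": -0.003, "dy": 0, "dz": 0.0002, "twist": 0}, {"dx": -0.006, "dy": 0, "dz": 0.0003, "twist": 0}, {"dx": -0.009, "dy": 0, "dz": 0.0003, "twist": 0}, {"dx": -0.01, "dy": 0, "dz": 0.0003, "twist": 0}, {"dx": -0.01, "dy": 0, "dz": 0.0003, "twist": 0}])

```text
t: 14.35
eef_pos: [539.0, -62.6, 83.2]
tcp_rot: [3.142, 0.0, 3.03]
ft_force: [-3.0, 0.7, 11.6]
opening: 0.005
```

Request:
carry_out(moves=[{"dx": 0, "dy": 0, "dz": -0.007, "twist": 0}, {"dx": 0.014, "dy": 0, "dz": -0.007, "twist": 0}, {"dx": 0.014, "dy": 0, "dz": -0.007, "twist": 0}, {"dx": 0.014, "dy": 0, "dz": -0.005, "twist": 0}, {"dx": 0.014, "dy": 0, "dz": -0.004, "twist": 0}])

```text
t: 14.85
eef_pos: [525.4, -61.1, 86.2]
tcp_rot: [3.141, 0.0, 3.03]
ft_force: [-0.5, -0.2, 0.9]
opening: 0.006
```

Request:
carry_out(moves=[{"dx": 0, "dy": 0, "dz": 0.001, "twist": 0}, {"dx": 0, "dy": 0, "dz": 0.002, "twist": 0}, {"dx": 0, "dy": 0, "dz": 0.003, "twist": 0}, {"dx": 0, "dy": 0, "dz": 0.004, "twist": 0}, {"dx": 0, "dy": 0, "dz": 0.004, "twist": 0}])

```text
t: 15.35
eef_pos: [525.4, -61.1, 83.1]
tcp_rot: [-3.142, 0.001, 3.03]
ft_force: [-2.4, 0.2, 12.6]
opening: 0.006
```

Request:
carry_out(moves=[{"dx": -0.003, "dy": 0, "dz": 0, "twist": 0}, {"dx": -0.006, "dy": 0, "dz": 0, "twist": 0}, {"dx": -0.009, "dy": 0, "dz": 0, "twist": 0}, {"dx": -0.012, "dy": 0, "dz": 0, "twist": 0}, {"dx": -0.0123, "dy": 0, "dz": 0, "twist": 0}])

```text
t: 15.85
eef_pos: [537.5, -62.4, 83.1]
tcp_rot: [-3.142, 0.0, 3.03]
ft_force: [-2.6, 0.1, 11.2]
opening: 0.002
```

Request:
carry_out(moves=[{"dx": 0, "dy": 0, "dz": -0.02, "twist": 0}, {"dx": 0.03, "dy": 0, "dz": -0.05, "twist": 0}, {"dx": 0.08, "dy": 0, "dz": -0.05, "twist": 0}, {"dx": 0.12, "dy": 0, "dz": -0.05, "twist": 0}, {"dx": 0.12, "dy": 0, "dz": -0.05, "twist": 0}])

```text
t: 16.35
eef_pos: [413.5, -48.0, 132.5]
tcp_rot: [3.141, -0.003, 3.03]
ft_force: [0.7, 0.4, -0.2]
opening: 0.004
```

```bash
python3 look.py pics/l3.png; python3 num.py | grep wheel | sed 's/np.float64//g'
```

```text
(351, 792, 3) (array([-114.5,   40.2,   48.2]), 'twist', 0.04) [0.50430484 0.09327316 0.17780548] 16.85
wheel 0 [((65.0), (6.9), -39), ((50.2), (-6.0), -31), ((31.2), (-7.7), -9), ((2.9), (-0.3), -30), ((-14.0), (-6.4), -29), ((-26.4), (-0.2), -7), ((-42.1), (-6.4), -19), ((-65.0), (0.7), -19), ((-65.0), (-7.4), -25)]
wheel 1 [((65.0), (-5.5), -33), ((62.6), (5.3), -36), ((46.0), (-5.6), -18), ((-0.5), (-0.3), -33), ((-65.0), (6.1), -24), ((-65.0), (-0.7), -25), ((-65.0), (-7.1), -33)]
wheel 2 [((65.0), (-3.0), -20), ((65.0), (-7.4), -14), ((43.3), (-7.2), -6), ((36.3), (4.2), -13), ((21.9), (-0.8), -28), ((3.8), (-6.6), -33), ((-24.3), (-5.2), -35), ((-25.2), (5.5), -26), ((-65.0), (5.7), -36), ((-65.0), (-6.4), -24)]
```

View pics/l3.png

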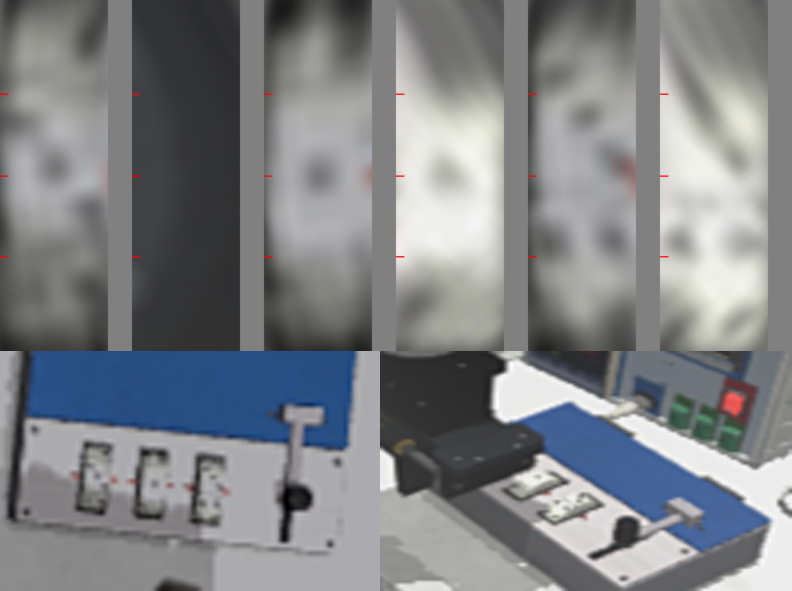

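The middle wheel shows 1, centred at -0.5°, and the left still holds 3. On the right wheel, 3 sits at about +20.5°, so it needs about 1.74 rad: 42.7 mm of travel in three strokes.

Request:
carry_out(moves=[{"dx": -0.04, "dy": -0.04, "dz": 0, "twist": 0}, {"dx": -0.08, "dy": -0.04, "dz": 0, "twist": 0}, {"dx": -0.107, "dy": -0.04, "dz": 0.02, "twist": 0}, {"dx": -0.107, "dy": -0.04, "dz": 0.041, "twist": 0}, {"dx": -0.107, "dy": -0.04, "dz": 0.041, "twist": 0}])

```text
t: 17.65
eef_pos: [518.9, -100.4, 89.1]
tcp_rot: [3.141, -0.004, 3.03]
ft_force: [0.1, 0.8, -0.4]
opening: 0.003
```

Request:
carry_out(moves=[{"dx": 0, "dy": 0, "dz": 0, "twist": 0}, {"dx": 0, "dy": 0, "dz": 0.001, "twist": 0}, {"dx": 0, "dy": 0, "dz": 0.002, "twist": 0}, {"dx": 0, "dy": 0, "dz": 0.002, "twist": 0}])

```text
t: 18.05
eef_pos: [519.9, -100.7, 90.1]
tcp_rot: [-3.141, 0.001, 3.03]
ft_force: [-0.1, 0.2, -0.5]
opening: 0.005
```

```bash
python3 -c "
from h import *
print(to(-38,-18,84),state()['ft_force'],state()['eef_pos'])"
```

```text
(array([-7.7,  0.2,  6.1]), 'twist', 0.03) [-0.05086574  0.22405616 -0.49031554] [ 519.87693204 -100.70224974   90.08740516]
```

Request:
carry_out(moves=[{"dx": 0, "dy": 0, "dz": 0.001, "twist": 0}, {"dx": 0, "dy": 0, "dz": 0.002, "twist": 0}, {"dx": 0, "dy": 0, "dz": 0.003, "twist": 0}, {"dx": 0, "dy": 0, "dz": 0.003, "twist": 0}])

```text
t: 18.45
eef_pos: [519.8, -100.7, 86.3]
tcp_rot: [3.141, -0.0, 3.03]
ft_force: [1.1, -0.3, -0.8]
opening: 0.006
```

Request:
carry_out(moves=[{"dx": 0, "dy": 0, "dz": 0.001, "twist": 0}, {"dx": 0, "dy": 0, "dz": 0.001, "twist": 0}])

```text
t: 18.65
eef_pos: [519.8, -100.7, 85.3]
tcp_rot: [3.141, -0.0, 3.03]
ft_force: [-0.3, 0.8, 0.7]
opening: 0.0
```

Request:
carry_out(moves=[{"dx": 0, "dy": 0, "dz": 0.001, "twist": 0}, {"dx": 0, "dy": 0, "dz": 0.001, "twist": 0}])

```text
t: 18.85
eef_pos: [519.9, -100.7, 84.6]
tcp_rot: [3.142, 0.0, 3.03]
ft_force: [-1.3, 0.5, 4.8]
opening: 0.003
```

Request:
carry_out(moves=[{"dx": 0, "dy": 0, "dz": 0.0008, "twist": 0}, {"dx": 0, "dy": 0, "dz": 0.0008, "twist": 0}])

```text
t: 19.05
eef_pos: [520.0, -100.7, 84.1]
tcp_rot: [-3.142, 0.001, 3.03]
ft_force: [-2.6, 0.7, 8.3]
opening: 0.005
```

Request:
carry_out(moves=[{"dx": -0.003, "dy": 0, "dz": 0.0005, "twist": 0}, {"dx": -0.006, "dy": 0, "dz": 0.0006, "twist": 0}, {"dx": -0.009, "dy": 0, "dz": 0.0006, "twist": 0}, {"dx": -0.012, "dy": 0, "dz": 0.0006, "twist": 0}, {"dx": -0.0145, "dy": 0, "dz": 0.0006, "twist": 0}])

```text
t: 19.55
eef_pos: [534.2, -102.3, 83.8]
tcp_rot: [-3.142, 0.0, 3.03]
ft_force: [-3.6, 0.4, 12.5]
opening: 0.007
```

Request:
carry_out(moves=[{"dx": 0, "dy": 0, "dz": -0.007, "twist": 0}, {"dx": 0.0145, "dy": 0, "dz": -0.007, "twist": 0}, {"dx": 0.0145, "dy": 0, "dz": -0.007, "twist": 0}, {"dx": 0.0145, "dy": 0, "dz": -0.005, "twist": 0}, {"dx": 0.0145, "dy": 0, "dz": -0.004, "twist": 0}])

```text
t: 20.05
eef_pos: [520.3, -100.8, 86.8]
tcp_rot: [3.142, 0.0, 3.03]
ft_force: [-0.8, -0.2, -0.4]
opening: 0.002
```

Request:
carry_out(moves=[{"dx": 0, "dy": 0, "dz": 0.001, "twist": 0}, {"dx": 0, "dy": 0, "dz": 0.002, "twist": 0}, {"dx": 0, "dy": 0, "dz": 0.003, "twist": 0}, {"dx": 0, "dy": 0, "dz": 0.004, "twist": 0}, {"dx": 0, "dy": 0, "dz": 0.004, "twist": 0}])

```text
t: 20.55
eef_pos: [520.3, -100.8, 83.7]
tcp_rot: [-3.141, 0.001, 3.03]
ft_force: [-2.7, 2.0, 11.3]
opening: 0.006
```

Request:
carry_out(moves=[{"dx": -0.003, "dy": 0, "dz": 0, "twist": 0}, {"dx": -0.006, "dy": 0, "dz": 0, "twist": 0}, {"dx": -0.009, "dy": 0, "dz": 0, "twist": 0}, {"dx": -0.012, "dy": 0, "dz": 0, "twist": 0}, {"dx": -0.0145, "dy": 0, "dz": 0, "twist": 0}])

```text
t: 21.05
eef_pos: [534.3, -102.3, 83.7]
tcp_rot: [3.142, -0.0, 3.03]
ft_force: [-3.9, 0.2, 12.6]
opening: 0.001
```

Request:
carry_out(moves=[{"dx": 0, "dy": 0, "dz": -0.007, "twist": 0}, {"dx": 0.0145, "dy": 0, "dz": -0.007, "twist": 0}, {"dx": 0.0145, "dy": 0, "dz": -0.007, "twist": 0}, {"dx": 0.0145, "dy": 0, "dz": -0.005, "twist": 0}, {"dx": 0.0145, "dy": 0, "dz": -0.004, "twist": 0}])

```text
t: 21.55
eef_pos: [520.3, -100.8, 86.8]
tcp_rot: [3.142, 0.0, 3.03]
ft_force: [0.2, -0.5, -0.1]
opening: 0.006
```

Request:
carry_out(moves=[{"dx": 0, "dy": 0, "dz": 0.001, "twist": 0}, {"dx": 0, "dy": 0, "dz": 0.002, "twist": 0}, {"dx": 0, "dy": 0, "dz": 0.003, "twist": 0}, {"dx": 0, "dy": 0, "dz": 0.004, "twist": 0}, {"dx": 0, "dy": 0, "dz": 0.004, "twist": 0}])

```text
t: 22.05
eef_pos: [520.3, -100.8, 83.7]
tcp_rot: [-3.141, 0.001, 3.03]
ft_force: [-0.8, 1.3, 11.4]
opening: 0.003
```

Request:
carry_out(moves=[{"dx": -0.003, "dy": 0, "dz": 0, "twist": 0}, {"dx": -0.006, "dy": 0, "dz": 0, "twist": 0}, {"dx": -0.009, "dy": 0, "dz": 0, "twist": 0}, {"dx": -0.012, "dy": 0, "dz": 0, "twist": 0}, {"dx": -0.0145, "dy": 0, "dz": 0, "twist": 0}])

```text
t: 22.55
eef_pos: [534.3, -102.3, 83.7]
tcp_rot: [3.142, 0.0, 3.03]
ft_force: [-3.7, 0.5, 11.6]
opening: 0.005
```

Request:
carry_out(moves=[{"dx": 0, "dy": 0, "dz": -0.02, "twist": 0}, {"dx": 0.03, "dy": 0, "dz": -0.05, "twist": 0}, {"dx": 0.08, "dy": 0, "dz": -0.05, "twist": 0}, {"dx": 0.11, "dy": 0, "dz": -0.05, "twist": 0}, {"dx": 0.11, "dy": 0, "dz": -0.05, "twist": 0}])

```text
t: 23.05
eef_pos: [421.7, -89.2, 133.2]
tcp_rot: [3.141, -0.002, 3.03]
ft_force: [-0.5, -0.0, 0.8]
opening: 0.006
```

```bash
python3 look.py pics/l4.png; python3 num.py | grep wheel | sed 's/np.float64//g'; python3 -c "
from h import *
print(to(-38,-18,84),state()['eef_pos'])"
```

```text
(351, 792, 3) (array([-103. ,   80.2,   48.8]), 'twist', 0.04) [-1.09642289  0.44534262  0.21586076] 23.55
wheel 0 [((65.0), (7.0), -37), ((65.0), (0.3), -9), ((50.2), (-6.0), -25), ((32.7), (-0.7), -7), ((31.5), (-8.0), -10), ((2.9), (-0.4), -39), ((-12.5), (-6.5), -29), ((-42.1), (-6.4), -20), ((-65.0), (0.7), -19), ((-65.0), (-7.4), -24)]
wheel 1 [((65.0), (-5.5), -33), ((62.9), (5.3), -37), ((46.3), (-5.6), -18), ((0.2), (-0.2), -40), ((-28.5), (-7.6), -19), ((-30.3), (-0.8), -6), ((-65.0), (6.2), -24), ((-65.0), (-0.7), -25), ((-65.0), (-7.0), -34)]
wheel 2 [((65.0), (6.6), -21), ((65.0), (4.2), -21), ((51.1), (-6.4), -29), ((17.6), (-5.7), -12), ((15.2), (4.1), -14), ((2.6), (-1.1), -24), ((-12.8), (-5.0), -23), ((-41.2), (4.1), -9), ((-42.4), (-6.0), -13), ((-65.0), (6.0), -33), ((-65.0), (-5.9), -23)]
(array([-103.2,    0.2,   49. ]), 'twist', 0.03) [424.93945594 -90.07950041 132.99560208]
```

View pics/l4.png

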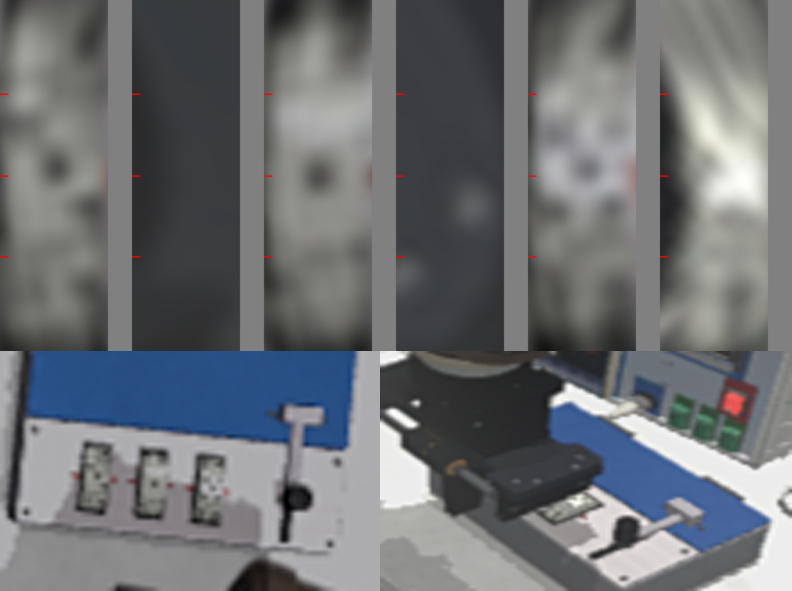

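All three read the code: 3 at +2.9°, 1 at 0° and 5 at about +2°. Next I'll put the shut fingers between the knob and the staple, above the rod, and draw the knob towards the robot.

Request:
carry_out(moves=[{"dx": -0.04, "dy": -0.03, "dz": 0, "twist": 0}, {"dx": -0.08, "dy": -0.057, "dz": 0, "twist": 0}, {"dx": -0.12, "dy": -0.057, "dz": 0, "twist": 0}, {"dx": -0.133, "dy": -0.057, "dz": 0, "twist": 0}, {"dx": -0.133, "dy": -0.057, "dz": 0, "twist": 0}])

```text
t: 24.35
eef_pos: [551.9, -161.8, 132.4]
tcp_rot: [3.142, 0.0, 3.03]
ft_force: [-0.6, -0.3, 0.4]
opening: 0.005
```

Request:
carry_out(moves=[{"dx": 0, "dy": 0, "dz": 0, "twist": 0}, {"dx": 0, "dy": 0, "dz": 0.01, "twist": 0}, {"dx": 0, "dy": 0, "dz": 0.02, "twist": 0}, {"dx": 0, "dy": 0, "dz": 0.02, "twist": 0}])

```text
t: 24.75
eef_pos: [549.6, -161.1, 111.5]
tcp_rot: [3.141, -0.002, 3.03]
ft_force: [-0.7, 0.9, -0.3]
opening: 0.005
```

Run:
```python
from h import *
print(to(-8,-75,89.5),state()['ft_force'],state()['eef_pos'])
p=np.load("scene_a.npy"); t=np.load("top_a.npy")
for n,im in(("top",t),("scene",p)):
    print(n,"knob exp",proj(n,[b2w(-38,-75,104.,n),b2w(-38,-75,92.,n),b2w(-38,-75,80.,n)]).round(1).tolist())
    u,v=proj(n,b2w(-38,-75,92.,n))[0].astype(int); g=im[v-12:v+13,u-12:u+13].max(2); ys,xs=np.where(g<60); print("dark bbox",xs.min()+u-12,xs.max()+u-12,ys.min()+v-12,ys.max()+v-12,len(xs))
```

```text
(array([-1.4, -0.1, 22. ]), 'twist', 0.03) [-0.65357161  0.87887922 -0.2749786 ] [ 549.5914046  -161.11298372  111.48873159]
top knob exp [[369.9, 211.4], [368.7, 211.4], [367.4, 211.4]]
dark bbox 365 372 208 222 54
scene knob exp [[324.0, 261.8], [323.5, 265.0], [323.0, 268.2]]
dark bbox 314 326 261 276 44
```

Request:
carry_out(moves=[{"dx": -0.001, "dy": 0, "dz": 0.007, "twist": 0}, {"dx": -0.001, "dy": 0, "dz": 0.014, "twist": 0}, {"dx": -0.001, "dy": 0, "dz": 0.021, "twist": 0}, {"dx": -0.001, "dy": 0, "dz": 0.021, "twist": 0}, {"dx": -0.001, "dy": 0, "dz": 0.021, "twist": 0}])

```text
t: 25.25
eef_pos: [551.7, -161.6, 91.8]
tcp_rot: [3.141, -0.0, 3.03]
ft_force: [0.0, 0.3, -0.3]
opening: 0.006
```

Request:
carry_out(moves=[{"dx": 0.003, "dy": 0, "dz": 0, "twist": 0}, {"dx": 0.006, "dy": 0, "dz": 0, "twist": 0}, {"dx": 0.009, "dy": 0, "dz": 0, "twist": 0}, {"dx": 0.012, "dy": 0, "dz": 0, "twist": 0}, {"dx": 0.014, "dy": 0, "dz": 0, "twist": 0}])

```text
t: 25.75
eef_pos: [538.0, -160.1, 92.3]
tcp_rot: [-3.141, 0.001, 3.03]
ft_force: [3.0, 0.6, -0.0]
opening: 0.001
```

Request:
carry_out(moves=[{"dx": 0.003, "dy": 0, "dz": 0, "twist": 0}, {"dx": 0.006, "dy": 0, "dz": 0, "twist": 0}, {"dx": 0.008, "dy": 0, "dz": 0, "twist": 0}, {"dx": 0.008, "dy": 0, "dz": 0, "twist": 0}])

```text
t: 26.15
eef_pos: [529.6, -159.2, 92.1]
tcp_rot: [3.142, -0.0, 3.03]
ft_force: [0.9, -0.1, 0.7]
opening: 0.003
```

Request:
carry_out(moves=[{"dx": 0.002, "dy": 0, "dz": 0, "twist": 0}, {"dx": 0.004, "dy": 0, "dz": 0, "twist": 0}, {"dx": 0.005, "dy": 0, "dz": 0, "twist": 0}, {"dx": 0.005, "dy": 0, "dz": 0, "twist": 0}])

```text
t: 26.55
eef_pos: [525.3, -158.7, 92.1]
tcp_rot: [-3.141, 0.001, 3.03]
ft_force: [5.0, -0.4, 1.0]
opening: 0.008
```

Request:
carry_out(moves=[{"dx": 0.001, "dy": 0, "dz": 0, "twist": 0}, {"dx": 0.002, "dy": 0, "dz": 0, "twist": 0}, {"dx": 0.002, "dy": 0, "dz": 0, "twist": 0}])

```text
t: 26.85
eef_pos: [525.0, -158.8, 92.3]
tcp_rot: [-3.141, 0.005, 3.03]
ft_force: [13.3, 1.3, -3.6]
opening: 0.003
```

The bolt hit a firm stop at x = 525, about 16 mm after contact. I'll release it, lift and check.

Request:
carry_out(moves=[{"dx": -0.004, "dy": 0, "dz": 0, "twist": 0}, {"dx": -0.01, "dy": 0, "dz": 0, "twist": 0}, {"dx": -0.01, "dy": 0, "dz": -0.02, "twist": 0}, {"dx": -0.01, "dy": 0, "dz": -0.06, "twist": 0}, {"dx": -0.01, "dy": 0, "dz": -0.06, "twist": 0}])

```text
t: 27.35
eef_pos: [534.2, -160.1, 155.7]
tcp_rot: [-3.14, 0.005, 3.03]
ft_force: [0.3, -0.9, -0.1]
opening: 0.004
```

Request:
carry_out(moves=[{"dx": 0.04, "dy": 0, "dz": -0.01, "twist": 0}, {"dx": 0.08, "dy": 0, "dz": -0.01, "twist": 0}, {"dx": 0.11, "dy": 0.0, "dz": -0.01, "twist": 0}, {"dx": 0.11, "dy": 0.0, "dz": -0.01, "twist": 0}, {"dx": 0.11, "dy": 0.0, "dz": -0.01, "twist": 0}])

```text
t: 27.85
eef_pos: [423.6, -147.5, 162.0]
tcp_rot: [3.142, 0.0, 3.03]
ft_force: [1.0, 1.0, 0.4]
opening: 0.001
```

```bash
python3 look.py pics/l5.png; python3 num.py | grep wheel | sed 's/np.float64//g'
python3 - <<'E'
from h import *
t=avg("top",3)
for im in(np.load("top_a.npy"),t):
    g=im[200:226,360:378].max(2); ys,xs=np.where(g<60); print(xs.min()+360,xs.max()+360,ys.min()+200,ys.max()+200)
E
```

```text
(351, 792, 3) (array([-98.2, 137.1,  77.9]), 'twist', 0.04) [-0.59272154 -0.14483208 -0.11034111] 28.35
wheel 0 [((65.0), (6.9), -39), ((49.9), (-5.9), -31), ((31.2), (-7.7), -9), ((2.6), (-0.3), -30), ((-11.9), (-6.2), -33), ((-42.1), (-6.4), -22), ((-65.0), (0.8), -23), ((-65.0), (-7.4), -31)]
wheel 1 [((65.0), (-5.3), -30), ((62.6), (5.3), -36), ((45.7), (-6.1), -22), ((-0.5), (-1.2), -33), ((-28.5), (-7.7), -19), ((-30.0), (-0.6), -7), ((-65.0), (6.1), -24), ((-65.0), (-0.7), -25), ((-65.0), (-7.0), -34)]
wheel 2 [((65.0), (6.7), -20), ((52.9), (-7.0), -25), ((46.6), (4.6), -6), ((17.6), (-6.0), -11), ((15.2), (4.1), -13), ((2.3), (-1.1), -26), ((-11.9), (-5.1), -23), ((-13.1), (4.5), -19), ((-40.6), (4.2), -9), ((-42.4), (-6.0), -13), ((-65.0), (6.0), -32), ((-65.0), (-5.9), -23)]
365 372 208 222
365 377 214 223
```

View pics/l5.png

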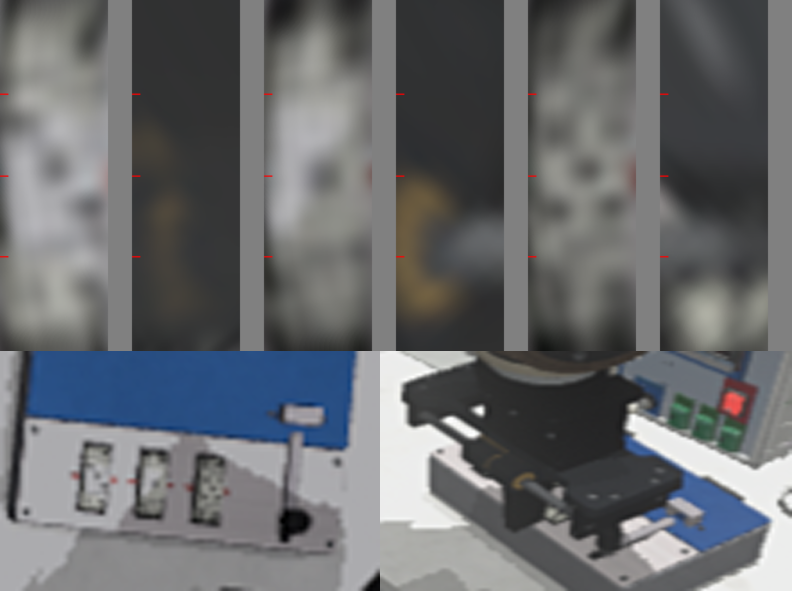

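The rod is out of the staple, and the knob moved about 6 px (roughly 16 mm) towards the robot. The wheels still read 3, 1 and 5, and the robot is clear, so I'm handing in.

```bash
python3 -c "
from cell import *
print(job_done())"
```

```text
the job is handed in; nothing more can be done
None
```

I rolled the left, middle and right wheels in turn to 3, 1 and 5. Then I drew the bolt knob to its stop with the shut fingers, let go, backed off and handed the job in at about 29 s.

- **Wheels:** the last top-camera check read the left wheel about +2.7° off its mark, the middle about -0.5° and the right about +2.3°, against a limit of about 10°. My readings of wheel pressure peaked at 14.3 N.
- **Bolt:** it moved about 16 mm, to a firm stop. The fingers' travel, the 13 N rise at the stop and the top picture (about 6 px shift, rod clear of the staple) all agree.
- **Things around the box:** no move went near them, but I took no final measurement of their positions.
- **Disagreements:** the two cameras differed by about 3 mm in the box's x position. I used the red marks to correct for this. In the last view the gripper hid the wheels from the scene camera, so the final wheel readings come from the top camera alone.

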